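# Wedge the cutting board tight with the meat pounder

## Task

The white cutting board has to be locked for the day's work. Take the meat pounder from its blue mat and, with its flat face square on the wedge's head, tap the yellow wedge down its slanted slot with at least two separate taps, lifting clear between them, until it is fully home and goes no further; then stand the pounder upright on its blue mat again and let go. Do not touch the wedge with the gripper, and leave everything else where it is.

Things in the scene. Friction and masses are not known exactly. Their poses are not given: they have to be found in the camera images.
- wedge (a joint): How far the wedge in the clamp has been driven, in m along the slot. 0 = barely started, 0.028 = fully home (hard stop). It starts somewhere between 0 and 0.010. Tight slot: it needs about 9 N along the slot to start it moving (rather more the faster it goes, about 40 N per m/s), stays where it is left, and at home it stops dead.
- wedge_head (a point): Centre of the flat top of the wedge's head: a black cap 26 x 34 mm, 10 mm thick, on a yellow wedge 80 mm long in all, in the clamp's slot. Its z axis points out of the slot, 35 degrees from vertical, leaning back towards the robot's side of the clamp; driving is along -z. Its y axis is level. The head's top stands 45 mm out of the slot's mouth at joint value 0 and 17 mm when home.
- slot_mouth (a point): Centre of the slot's mouth in the fixed steel board clamp, 62 mm above the counter (x, y axes are those of the clamp: +x from the slot towards the board; z up). The mouth is the top of a steel channel 44 x 60 mm, leaning 35 degrees like the wedge and reaching about 75 mm high at most. On the far side of it, 58 to 278 mm along +x, lies the white board, 220 x 260 mm and 20 mm high, with a steel stop 34 mm high behind it. Clamp and board are fixed to the counter.
- pounder_grip (a point): Meat pounder, 0.45 kg (varies): a steel disc 66 mm across and 12 mm thick with an upright round black handle 26 mm across, which runs from 24 to 124 mm above the disc's flat underside. This point lies on the handle's axis, 85 mm above the underside; z points along the handle away from the disc.
- pounder_face (a point): Centre of the pounder's flat striking underside (same axes as pounder_grip). At the start the pounder stands upright on this face on its mat.
- mat_top (a point): Centre of the top of the pounder's round blue mat, 130 mm across and 6 mm high, fixed to the counter. The pounder starts on it and goes back on it.
- bowl: Bystander: small steel bowl 90 mm across, 40 mm high, on the white board; origin at its underside.
- spice_jar: Bystander: amber jar 48 mm across, 85 mm high, red lid; origin at its underside.
- vinegar: Bystander: green bottle 60 mm across, 190 mm high; origin at its underside.
- tin: Bystander: tin 72 mm across, 75 mm high; origin at its underside.
- tub: Bystander: open green tub 110 x 110 mm, 60 mm high; origin at its underside.
- spare_wedge: Bystander: spare yellow wedge 80 mm long, lying loose on the counter (not to be used), 26 mm high; origin at the counter under its middle.
- shaker: Bystander: aluminium shaker 44 mm across, 70 mm high; origin at its underside.
Not all that is in view belongs to the job. There is more than one size of the part that bears mat_top; the job needs the larger.

How it is judged:
By the outcome, as a careful person would: the job done as asked, in the order asked, and still so for the second after the job is handed in, with the robot touching nothing.
It also fails if it takes over 54 s, if anything falls off the work surface, if the arm or the gripper's body presses on something with over 40 N, if the wrist force passes 120 N, or if a joint passes its speed limit or range.

## Robot

A 6-joint arm with a two-finger parallel gripper is mounted at the origin on the work surface. World frame = base frame: x ahead of the robot, y to its left, z up, the work surface at z = 0. Lengths are in m, angles in rad, forces in N, time in s.
With the tool pointing down it reaches from about 0.3 to 0.775 m from the base axis. Payload 14.6 kg.
Tool frame: the origin (TCP) lies at the very end of the fingers, on their centre line; the grasp point (between the pads) lies 19 mm behind it; z points along the fingers, y is the direction in which the jaws open and shut (so a half turn about z gives the same grasp; the last joint's range is limited). The gripper opens to 94 mm and grips with 3 to 60 N. Pads are 16 mm wide; open, the fingers measure 119 mm over their backs; the gripper's body (75 mm by 177 mm) begins 78 mm behind the grasp point.
Start: joints at [1.246, 0.3, 1.521, -0, 1.321, -0.067], TCP at [0.14, 0.532, 0.205] pointing down, gripper open.
Joint ranges: [-3.03, 3.03], [-0.79, 2.21], [0.23, 2.52], [-1.04, 4.18], [0, 3.07], [-2.55, 2.55]. Speed limits (rad/s): [2.22, 2.22, 2.57, 3.14, 3.14, 3.14].

## Interface

Orientations are given as [roll, pitch, yaw] about the fixed x, y, z axes, in that order (R = Rz(yaw) Ry(pitch) Rx(roll)).
In Python, from station import ctrl, vision, ticket gives the robot as it stands.
- The arm moves only by the tool step_arm, never from a script. Its argument "steps" is a list of rows, each an object of numbers: "x", "y", "z": the shift along the tool's x, y, z in m; "ax", "ay", "az": the turn, a rotation vector about the tool's x, y, z in degrees; "claw": the finger opening in m, from 0 to 0.094. A call has 1 to 5 rows; each row shifts and turns the pose as measured when the row begins, along the tool's axes as they then stand; what a row does not reach is not made up. A row lasts 1/12 s, in which the tool goes at most 41.7 mm and 7.16 degrees, less where a joint would pass 70% of its speed; a pose out of reach is approached as far as the arm can. A call with a gripper value outside its range is refused whole. The fingers move at their own pace and stop on an object; "grip_force" is the grip in N (left out, the last holds). Time passes only in rows, so rows that do not move let the fingers close. It gives the time, the measured TCP pose, the force and the opening at its end, in the units of the state.
- ctrl.get_obs(): the state, without advancing time (a new reading comes with each control period).
- vision.camera(name): name is "scene" or "top"; returns (picture, depth): 384x512x3 uint8, red, green, blue; 384x512 float32, m along the optical axis (not along the pixel's ray), 0 where there is no reading.
- vision.camera_params(name): a dict with "fov_y" (degrees; the focal length in pixels is half the picture's height over the tangent of half this angle, whatever the lens; pixels are square), "cx", "cy" (the principal point, pixels), "k1" (the pictures are not rectified: a ray, as slopes to the right and down, at radius r is drawn at 1 + k1 r^2 times it, then the intrinsics apply), "origin" and "attitude" of the camera in the world. Camera axes: x right, y up, looking along -z (the intrinsics and any distortion apply to the point x, -y, -z); pixel columns grow to the right and rows downward; lengths in m; the calibration is good to about 2 mm. A picture is of the moment at which its call begins. camera_params takes no time and is no camera call.
- ticket.hand_in(): hands the job in, once; it reports no verdict.
The state is a dict: "time_s": time; "qpos": joint angles; "joint_vel": joint speeds; "tau": joint torques, N m; "ee_pos": TCP position; "eef_rot": TCP orientation; "force": force on the tool from outside, world axes, zero at the start; "moment": the same for the moment, N m; "grip_width": finger opening in m.
Only numpy, scipy, OpenCV 4.12 (cv2) and the standard library are available. Lean on these libraries where they do the work, as an engineer would, in place of code of your own. Each camera call takes 0.05 s, during which the arm holds its last target.

## Working session

There is one attempt and no reset: what is moved stays moved. The work goes in short steps, Python scripts to look and compute and a tool call to move; the robot and the scene stay as the last step left them, time stands still between calls to the robot, and variables do not carry over. Pictures are saved under pics/ and viewed, and the job is handed in when it is done.

Besides the shell and the picture viewer there is one more tool, called after ">>>" by a JSON object that holds its "method" and its "body". step_arm: Moves the arm, as the interface text tells. Its arguments: {"type":"object","properties":{"steps":{"type":"array"},"grip_force":{"type":"number"}},"required":["steps"]}

```bash
mkdir -p pics; cat > h.py <<'E'
import numpy as np, cv2
from scipy.spatial.transform import Rotation as Ro
from station import ctrl, vision, ticket
E
python3 - <<'E'
from h import *
for n in ("scene","top"):
    p,d=vision.camera(n); print(n,vision.camera_params(n))
    cv2.imwrite(f"pics/{n}0.png",p[:,:,::-1]); np.save(f"{n}0.npy",d); np.save(f"{n}0p.npy",p)
print(ctrl.get_obs())
E
```

```text
scene {'fov_y': 56.26877667128638, 'cx': 253.14862627487605, 'cy': 194.08583238737563, 'k1': 0.018801812695841847, 'origin': array([1.17623189, 0.28076016, 0.80512785]), 'attitude': array([ 0.76071308, -0.00588028,  2.0223468 ])}
top {'fov_y': 47.26426453650412, 'cx': 244.9295852719125, 'cy': 186.19486771143596, 'k1': -0.05208674055826461, 'origin': array([ 0.3643367 , -0.04710329,  1.52102403]), 'attitude': array([ 0.13127367, -0.0040219 , -1.55443514])}
{'time_s': 0.1, 'qpos': array([ 1.24641335e+00,  3.00404707e-01,  1.52150628e+00, -9.48193129e-06,
        1.32070160e+00, -6.66237878e-02]), 'joint_vel': array([ 0.00018742, -0.00207139, -0.00107197,  0.00042265, -0.00052814,
        0.00024795]), 'tau': array([ 1.49203202e-03, -5.32650518e+01, -3.53277290e+01,  7.09851924e-02,
        2.36029259e-02, -2.73149175e-05]), 'ee_pos': array([0.14014696, 0.53160561, 0.20495439]), 'eef_rot': array([-3.14057438e+00, -5.87370783e-05,  2.88383579e+00]), 'force': array([ 0.41889365, -0.70136018, -0.34406921]), 'moment': array([ 0.07556909, -0.01433022, -0.0278522 ]), 'grip_width': 0.0944023461976935}
```

View pics/scene0.png

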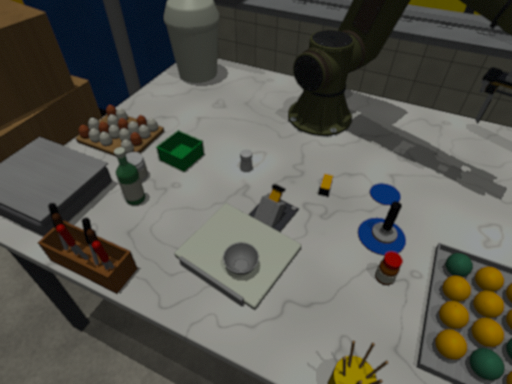

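View pics/top0.png

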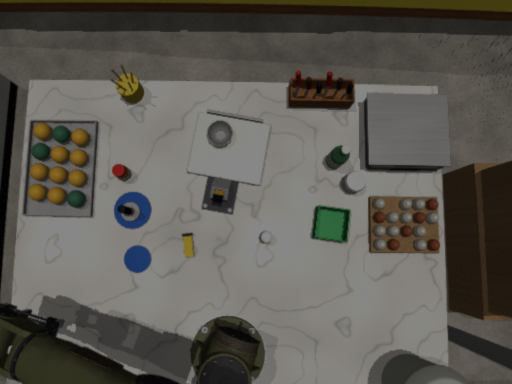

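The scene view shows the pounder standing on the larger blue mat at about (382,235), with the handle top near (394,207). The smaller mat is at (384,193), the clamp with the wedge at (275,200), and the spare wedge at (326,184). In the top view the pounder is at (125,211), the large mat at (132,210), the clamp at (220,193) and the spare wedge at (188,245).

```bash
cat >> h.py <<'E'
W,H=512,384
def K(n):
    c=vision.camera_params(n); f=H/2/np.tan(np.radians(c['fov_y'])/2)
    return c,f
def rays(n,uv):
    c,f=K(n); uv=np.atleast_2d(uv).astype(float)
    # k1 model: xd = x(1+k1 r^2)
    Km=np.array([[f,0,c['cx']],[0,f,c['cy']],[0,0,1]])
    x=cv2.undistortPointsIter(uv.reshape(-1,1,2),Km,np.array([c['k1'],0,0,0.]),None,None,(3,50,1e-10)).reshape(-1,2)
    R=Ro.from_euler('xyz',c['attitude']).as_matrix()
    d=np.c_[x[:,0],-x[:,1],-np.ones(len(x))]@R.T
    return c['origin'],d          # d has unit depth
def plane(n,uv,z):
    o,d=rays(n,uv); return o+d*((z-o[2])/d[:,2])[:,None]
def cloud(n,dep):
    v,u=np.mgrid[:H,:W]; o,d=rays(n,np.c_[u.ravel(),v.ravel()])
    P=(o+d*dep.ravel()[:,None]).reshape(H,W,3); P[dep==0]=np.nan; return P
E
python3 - <<'E'
from h import *
for n in ("scene","top"):
    p=np.load(n+"0p.npy"); C=cloud(n,np.load(n+"0.npy")); hsv=cv2.cvtColor(p,cv2.COLOR_RGB2HSV)
    for nm,lo,hi in (("blue",(105,150,60),(125,255,255)),("yellow",(18,130,90),(32,255,255))):
        m=cv2.inRange(hsv,lo,hi); k,l,s,c=cv2.connectedComponentsWithStats(m)
        for i in range(1,k):
            if s[i,4]>12 :
                q=C[l==i]; 
                if np.nanmedian(q[:,0])<0.05 or np.nanmedian(q[:,2])<-.1: continue
                print(n,nm,c[i].round(1),s[i],np.nanmedian(q,0).round(4),np.nanmin(q,0).round(3),np.nanmax(q,0).round(3))
    for b in ([(300,150)] if n=="scene" else [(250,280),(300,250)]): print("table",C[b[1],b[0]])
for n,r in (("scene",(175,235,240,305)),("top",(170,220,195,245))):
    p=np.load(n+"0p.npy")[r[0]:r[1],r[2]:r[3]]; cv2.imwrite(f"pics/{n}_clamp.png",cv2.resize(p[:,:,::-1],None,fx=9,fy=9,interpolation=0))
for n,r in (("scene",(175,265,345,415)),("top",(185,240,105,160))):
    p=np.load(n+"0p.npy")[r[0]:r[1],r[2]:r[3]]; cv2.imwrite(f"pics/{n}_pd.png",cv2.resize(p[:,:,::-1],None,fx=6,fy=6,interpolation=0))
E
```

```text
scene blue [384.7 193.8] [371 184  29  21 441] [0.3089 0.3156 0.005 ] [0.267 0.273 0.001] [0.458 0.358 0.129]
scene blue [379.2 238. ] [359 219  46  35 770] [0.4932 0.3298 0.0069] [0.417 0.279 0.002] [0.537 0.402 0.064]
scene yellow [15.9  2.3] [ 9  0 15  6 24] [ 0.1419 -1.327   0.2507] [-0.373 -2.11  -0.023] [ 0.154 -1.268  0.253]
scene yellow [326.4 181.2] [321 174  12  15 131] [0.3525 0.1404 0.0218] [0.319 0.122 0.002] [0.388 0.157 0.026]
scene yellow [274.3 195.7] [269 190  12  12  90] [0.5302 0.0375 0.077 ] [0.52  0.018 0.058] [0.54  0.053 0.089]
scene yellow [491.3 276.6] [479 266  25  22 405] [0.5286 0.5932 0.0576] [0.494 0.57  0.043] [0.547 0.623 0.069]
scene yellow [458.3 286.3] [446 276  25  22 426] [0.5899 0.5264 0.0574] [0.518 0.503 0.007] [0.608 0.556 0.068]
scene yellow [490.7 301.9] [477 291  27  24 471] [0.5994 0.5937 0.0571] [0.525 0.571 0.003] [0.619 0.643 0.067]
scene yellow [455.6 312.8] [443 301  26  25 492] [0.6616 0.5259 0.0578] [0.603 0.502 0.004] [0.681 0.57  0.068]
scene yellow [489.8 330.3] [476 318  28  26 551] [0.6709 0.5933 0.0572] [0.601 0.57  0.002] [0
[... 1340 characters left out ...]
0.0569] [0.566 0.572 0.007] [0.619 0.641 0.07 ]
top yellow [ 75.5 176.9] [ 69 170  14  15 174] [0.5789 0.5251 0.0567] [0.556 0.504 0.046] [0.605 0.551 0.073]
top yellow [ 35.3 191.3] [ 28 184  15  15 173] [0.5282 0.6607 0.0577] [0.505 0.64  0.043] [0.555 0.691 0.067]
top yellow [ 54.6 194.3] [ 48 187  15  15 173] [0.5194 0.5931 0.0569] [0.496 0.571 0.002] [0.546 0.642 0.067]
top yellow [218.8 191.8] [215 190   9   5  28] [0.535  0.0376 0.0699] [0.527 0.023 0.059] [0.543 0.05  0.081]
top yellow [188.  245.6] [183 236  11  21 173] [0.3549 0.1401 0.0207] [ 0.321  0.122 -0.004] [0.389 0.161 0.031]
table [ 0.24313885 -0.07247396  0.0010408 ]
table [ 3.47148764e-01 -2.42894465e-01  9.02534736e-05]
```

View pics/scene_clamp.png

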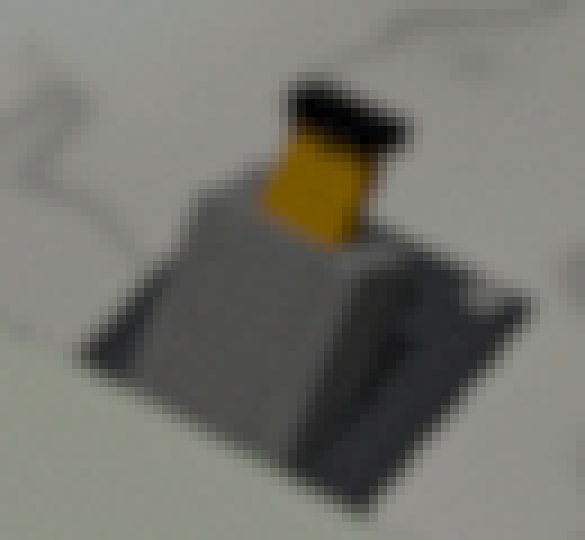

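View pics/top_clamp.png

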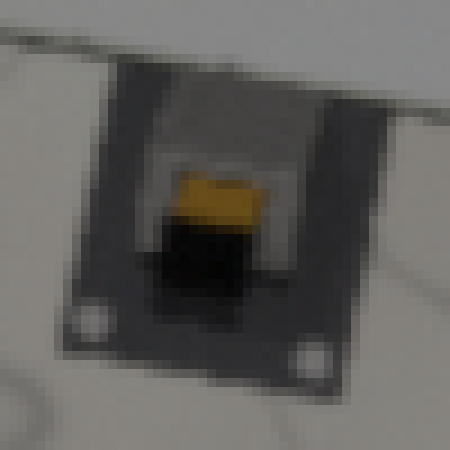

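View pics/scene_pd.png

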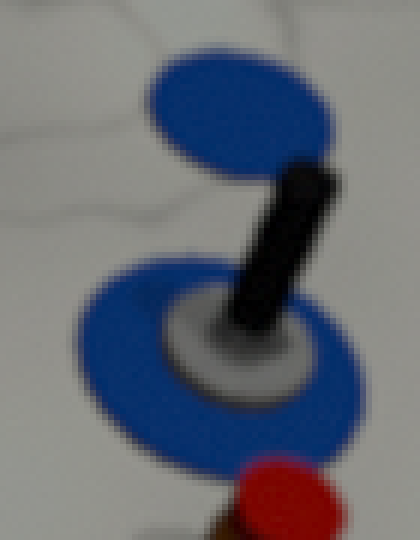

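View pics/top_pd.png

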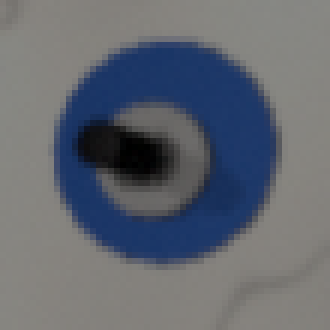

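```bash
python3 - <<'E'
from h import *
C={n:cloud(n,np.load(n+"0.npy")) for n in("scene","top")}
P={n:np.load(n+"0p.npy") for n in C}
for n in C:
    c=C[n]; hsv=cv2.cvtColor(P[n],cv2.COLOR_RGB2HSV)
    # board: height .014-.026, by region
    m=(abs(c[...,2]-.02)<.007)&(c[...,0]>.55)&(c[...,0]<.90)&(abs(c[...,1]-.0)<.22)
    m=cv2.morphologyEx(m.astype(np.uint8),cv2.MORPH_OPEN,np.ones((5,5)))
    k,l,s,ce=cv2.connectedComponentsWithStats(m); i=1+s[1:,4].argmax()
    q=c[l==i]; r=cv2.minAreaRect((q[:,:2]*1000).astype(np.float32)); print(n,"board",r,np.median(q[:,2]))
    # edges of board colour, contour on plane z=.02
    # channel/wedge points
    m=(c[...,2]>.045)&(abs(c[...,0]-.54)<.07)&(abs(c[...,1]-.04)<.06)
    print(n,"chan",c[m].min(0).round(4),c[m].max(0).round(4),m.sum())
    blk=m&(hsv[...,2]<40)
    vs,us=np.where(blk)
    for v,u in zip(vs,us): print((u,v),P[n][v,u],c[v,u].round(3))
    # mat
    m=cv2.inRange(hsv,(105,150,40),(125,255,255)); k,l,s,ce=cv2.connectedComponentsWithStats(m)
    i=1+s[1:,4].argmax(); cs=cv2.findContours((l==i).astype(np.uint8),0,1)[0][0]
    hull=cv2.convexHull(cs).reshape(-1,2); g=plane(n,hull,.006)[:,:2]*1000
    print(n,"mat",cv2.minEnclosingCircle(g.astype(np.float32)),cv2.fitEllipse(g.astype(np.float32)))
    # pounder
    near=(np.hypot(c[...,0]-.48,c[...,1]-.337)<.07)
    d=near&(hsv[...,1]<90)&(hsv[...,2]>60)&(abs(c[...,2]-.018)<.006)
    g=c[d]; print(n,"disc",np.median(g,0),cv2.minEnclosingCircle((g[:,:2]*1000).astype(np.float32)),d.sum())
    hd=near&(c[...,2]>.04)&(c[...,2]<.15); g=c[hd]
    for a,b in((.04,.07),(.07,.1),(.1,.124),(.124,.15)):
        gg=g[(g[:,2]>a)&(g[:,2]<b)]
        if len(gg): print(n,"handle",a,gg.mean(0).round(4),gg.min(0).round(4),gg.max(0).round(4),len(gg))
E
```

```text
scene board ((693.5359497070312, 11.774429321289062), (260.45916748046875, 227.0334930419922), 80.29336547851562) 0.02046294999799564
scene chan [0.4955 0.0037 0.045 ] [0.5749 0.0697 0.1043] 532
(np.int64(274), np.int64(185)) [32 30 30] [0.514 0.029 0.101]
(np.int64(275), np.int64(185)) [31 31 30] [0.511 0.03  0.098]
(np.int64(273), np.int64(186)) [17 18 18] [0.518 0.027 0.099]
(np.int64(274), np.int64(186)) [1 2 2] [0.519 0.031 0.102]
(np.int64(275), np.int64(186)) [ 9  9 10] [0.519 0.034 0.103]
(np.int64(276), np.int64(186)) [12 13 13] [0.517 0.036 0.102]
(np.int64(277), np.int64(186)) [21 20 20] [0.512 0.037 0.098]
(np.int64(278), np.int64(186)) [38 39 37] [0.509 0.039 0.097]
(np.int64(273), np.int64(187)) [21 18 16] [0.521 0.029 0.099]
(np.int64(274), np.int64(187)) [4 2 0] [0.52  0.031 0.099]
(np.int64(275), np.int64(187)) [2 2 3] [0.521 0.035 0.102]
(np.int64(276), np.int64(187)) [2 1 3] [0.52  0.037 0.101]
(np.int64(277), np.int64(187)) [5 4 7] [0.519 0.04  0.103]
(np.int64(278), np.int64(187)) [7 7 9] [0.518 0.042 0.102]
(np.int64(279), np.int64(187)) [21 20 19] [0.515 0.044 
[... 8041 characters left out ...]
 0.031 0.091]
(np.int64(221), np.int64(203)) [24 23 24] [0.497 0.028 0.086]
top mat ((475.5807189941406, 339.98126220703125), 61.75189971923828) ((475.47613525390625, 340.168701171875), (121.42074584960938, 123.467041015625), 7.944545269012451)
top disc [0.46376037 0.33403668 0.01795585] ((462.0124206542969, 326.685546875), 47.74421691894531) 169
top handle 0.04 [0.467  0.3348 0.0571] [0.4567 0.331  0.0417] [0.48   0.3413 0.0699] 18
top handle 0.07 [0.4659 0.3349 0.0847] [0.4557 0.3306 0.0717] [0.4785 0.3441 0.098 ] 17
top handle 0.1 [0.4647 0.3358 0.1122] [0.4561 0.3308 0.1007] [0.4803 0.3463 0.1222] 18
top handle 0.124 [0.4686 0.3432 0.13  ] [0.4583 0.3306 0.1244] [0.4807 0.3564 0.1364] 51
```

```bash
python3 - <<'E'
from h import *
C={n:cloud(n,np.load(n+"0.npy")) for n in("scene","top")}
P={n:np.load(n+"0p.npy") for n in C}
for n in C:
    c=C[n]; hsv=cv2.cvtColor(P[n],cv2.COLOR_RGB2HSV)
    # board by image contour -> plane z=.02
    c2=c.copy(); m=((abs(c[...,0]-.69)<.17)&(abs(c[...,1]-.011)<.19)&(hsv[...,2]>(150 if n=='scene' else 100))).astype(np.uint8)
    m=((abs(c[...,2]-.02)<.005)&(abs(c[...,0]-.69)<.15)&(abs(c[...,1]-.011)<.17)).astype(np.uint8)
    m=cv2.medianBlur(m,5); k,l,s,_=cv2.connectedComponentsWithStats(m); i=1+s[1:,4].argmax()
    q=c[l==i][:,:2]
    for yaw in(-9.1,-9.5,-9.9):
        a=np.radians(yaw); ex=np.array([np.cos(a),np.sin(a)]); ey=np.array([-ex[1],ex[0]])
        print(n,yaw,"board x",np.percentile(q@ex,[.3,1,99,99.7]).round(4),"y",np.percentile(q@ey,[.3,1,99,99.7]).round(4))
    a=np.radians(-9.5); ex=np.array([np.cos(a),np.sin(a),0]); ey=np.array([-ex[1],ex[0],0]); h=-np.sin(np.radians(35))*ex+np.cos(np.radians(35))*np.array([0,0,1]); t=np.cross(ey,h)
    blk=(hsv[...,2]<22)&(c[...,2]>.08)&(abs(c[...,0]-.51)<.025)&(abs(c[...,1]-.04)<.03)
    q=c[blk]; print(n,"head: along h",np.percentile(q@h,[5,50,95]).round(4),"t",np.percentile(q@t,[1,50,99]).round(4),"y",np.percentile(q@ey,[1,50,99]).round(4))
    # base plate corners
    b=(c[...,2]>.05)&(abs(c[...,0]-.54)<.06)&(abs(c[...,1]-.04)<.05); q=c[b]
    print("channel: t",np.percentile(q@t,[1,99]).round(4),"y",np.percentile(q@ey,[1,50,99]).round(4))
    for M in ((.528,.0392,.062),): M=np.array(M); print("mouth in h,t,y",M@h,M@t,M@ey)
E
```

```text
scene -9.1 board x [nan nan nan nan] y [nan nan nan nan]
scene -9.5 board x [nan nan nan nan] y [nan nan nan nan]
scene -9.9 board x [nan nan nan nan] y [nan nan nan nan]
scene head: along h [-0.2114 -0.2077 -0.2053] t [0.4656 0.4722 0.4753] y [0.1129 0.1272 0.1418]
channel: t [0.4445 0.485 ] y [0.097  0.1291 0.1559]
mouth in h,t,y -0.24419658581679773 0.4568425686159976 0.12580753147469728
top -9.1 board x [nan nan nan nan] y [nan nan nan nan]
top -9.5 board x [nan nan nan nan] y [nan nan nan nan]
top -9.9 board x [nan nan nan nan] y [nan nan nan nan]
top head: along h [-0.2108 -0.2065 -0.2026] t [0.4475 0.4608 0.473 ] y [0.1098 0.1243 0.1386]
channel: t [0.4443 0.4845] y [0.0961 0.125  0.1547]
mouth in h,t,y -0.24419658581679773 0.4568425686159976 0.12580753147469728
```

```bash
cat >> h.py <<'E'
def Rtool(az,tilt):  # tool y towards azimuth az (tilted up), tool z down, leaning outwards by tilt (deg)
    a,b=np.radians([az,tilt]); e=np.array([np.cos(a),np.sin(a),0]); u=np.array([0,0,1.])
    z=np.sin(b)*e-np.cos(b)*u; y=np.cos(b)*e+np.sin(b)*u; return np.c_[np.cross(y,z),y,z]
def plan(pos,R,lin=.04,rot=7.0,start=None):
    o=ctrl.get_obs(); p=np.array(o['ee_pos']); R0=Ro.from_euler('xyz',o['eef_rot']).as_matrix()
    rv=Ro.from_matrix(R0.T@R).as_rotvec(); d=np.array(pos)-p
    n=int(max(np.ceil(np.linalg.norm(d)/lin-.05),np.ceil(np.degrees(np.linalg.norm(rv))/rot-.02),1))
    print("n",n,"dist",np.linalg.norm(d).round(4),"world d",d.round(4),"turn",np.degrees(rv).round(2),'t',o['time_s'])
    for i in range(n):
        Ri=R0@Ro.from_rotvec(rv*i/n).as_matrix(); s=Ri.T@d/n
        print("xyz",(s*1000).round(1),"a",np.degrees(rv/n).round(2))
E
python3 - <<'E'
from h import *
plan((.470,.344,.20),Rtool(36,0))
E
```

```text
n 10 dist 0.3795 world d [ 0.3299 -0.1876 -0.005 ] turn [-6.000e-02  2.000e-02  3.923e+01] t 0.1
xyz [-36.7  -9.7   0.5] a [-0.01  0.    3.92]
xyz [-37.3  -7.2   0.5] a [-0.01  0.    3.92]
xyz [-37.7  -4.6   0.5] a [-0.01  0.    3.92]
xyz [-37.9  -2.    0.5] a [-0.01  0.    3.92]
xyz [-37.9   0.6   0.5] a [-0.01  0.    3.92]
xyz [-37.8   3.1   0.5] a [-0.01  0.    3.92]
xyz [-37.5   5.7   0.5] a [-0.01  0.    3.92]
xyz [-37.    8.3   0.5] a [-0.01  0.    3.92]
xyz [-36.4  10.8   0.5] a [-0.01  0.    3.92]
xyz [-35.6  13.3   0.5] a [-0.01  0.    3.92]
```

>>> {"method": "step_arm", "body": {"steps": [{"x":-0.037,"y":-0.01,"z":0.0005,"az":3.9},{"x":-0.037,"y":-0.007,"z":0.0005,"az":3.9},{"x":-0.038,"y":-0.005,"z":0.0005,"az":3.9},{"x":-0.038,"y":-0.002,"z":0.0005,"az":3.9},{"x":-0.038,"y":0.001,"z":0.0005,"az":3.9}]}}

```text
validation failed for argument at $.st...
```

```bash
python3 - <<'E'
from h import *
plan((.470,.344,.20),Rtool(36,0))
E
```

```text
n 10 dist 0.3795 world d [ 0.3299 -0.1876 -0.005 ] turn [-6.000e-02  2.000e-02  3.923e+01] t 0.1
xyz [-36.7  -9.7   0.5] a [-0.01  0.    3.92]
xyz [-37.3  -7.2   0.5] a [-0.01  0.    3.92]
xyz [-37.7  -4.6   0.5] a [-0.01  0.    3.92]
xyz [-37.9  -2.    0.5] a [-0.01  0.    3.92]
xyz [-37.9   0.6   0.5] a [-0.01  0.    3.92]
xyz [-37.8   3.1   0.5] a [-0.01  0.    3.92]
xyz [-37.5   5.7   0.5] a [-0.01  0.    3.92]
xyz [-37.    8.3   0.5] a [-0.01  0.    3.92]
xyz [-36.4  10.8   0.5] a [-0.01  0.    3.92]
xyz [-35.6  13.3   0.5] a [-0.01  0.    3.92]
```

Perhaps every key is required in each row, or the precision is limited. I'll try a full row.

>>> {"method": "step_arm", "body": {"steps": [{"x":-0.037,"y":-0.01,"z":0,"ax":0,"ay":0,"az":3.9,"claw":0.094}]}}

```text
time_s: 0.18
ee_pos: [0.1703, 0.5139, 0.2045]
eef_rot: [-3.14, -0.001, 2.821]
force: [1.3, 0.4, 0.5]
grip_width: 0.0939
```

>>> {"method": "step_arm", "body": {"steps": [{"x":-0.038,"y":-0.007,"z":0.0005,"ax":0,"ay":0,"az":4,"claw":0.094},{"x":-0.038,"y":-0.005,"z":0.0005,"ax":0,"ay":0,"az":4,"claw":0.094},{"x":-0.038,"y":-0.002,"z":0.0005,"ax":0,"ay":0,"az":4,"claw":0.094},{"x":-0.038,"y":0.001,"z":0.0005,"ax":0,"ay":0,"az":4,"claw":0.094},{"x":-0.038,"y":0.003,"z":0.0005,"ax":0,"ay":0,"az":4,"claw":0.094}]}}

```text
time_s: 0.6
ee_pos: [0.3404, 0.4153, 0.2004]
eef_rot: [-3.137, -0.0, 2.462]
force: [-0.1, 1.9, 0.3]
grip_width: 0.094
```

```bash
python3 - <<'E'
from h import *
plan((.470,.344,.20),Rtool(36,0))
E
```

```text
n 4 dist 0.1479 world d [ 0.1296 -0.0713 -0.0004] turn [-0.25  0.02 15.06] t 0.6
xyz [-36.4   6.5   0.1] a [-0.06  0.    3.76]
xyz [-35.9   8.9   0.1] a [-0.06  0.    3.76]
xyz [-35.2  11.2   0.1] a [-0.06  0.    3.76]
xyz [-34.4  13.5   0.1] a [-0.06  0.    3.76]
```

>>> {"method": "step_arm", "body": {"steps": [{"x":-0.036,"y":0.007,"z":0,"ax":0,"ay":0,"az":3.8,"claw":0.094},{"x":-0.036,"y":0.009,"z":0,"ax":0,"ay":0,"az":3.8,"claw":0.094},{"x":-0.035,"y":0.011,"z":0,"ax":0,"ay":0,"az":3.8,"claw":0.094},{"x":-0.034,"y":0.014,"z":0,"ax":0,"ay":0,"az":3.8,"claw":0.094},{"x":0,"y":0,"z":0,"ax":0,"ay":0,"az":0,"claw":0.094}]}}

```text
time_s: 1.02
ee_pos: [0.4792, 0.3354, 0.1984]
eef_rot: [-3.135, 0.002, 2.174]
force: [-0.2, -0.4, -0.5]
grip_width: 0.0942
```

```bash
python3 - <<'E'
from h import *
plan((.470,.344,.071),Rtool(36,0))
E
```

```text
n 4 dist 0.128 world d [-0.0092  0.0086 -0.1274] turn [-0.4   0.1  -1.46] t 1.0167
xyz [ 3.1 -0.4 31.8] a [-0.1   0.02 -0.37]
xyz [ 3.1 -0.5 31.8] a [-0.1   0.02 -0.37]
xyz [ 3.1 -0.5 31.9] a [-0.1   0.02 -0.37]
xyz [ 3.1 -0.6 31.9] a [-0.1   0.02 -0.37]
```

>>> {"method": "step_arm", "body": {"steps": [{"x":0.0125,"y":-0.002,"z":0,"ax":-0.4,"ay":0,"az":-1.4,"claw":0.094},{"x":0,"y":0,"z":0,"ax":0,"ay":0,"az":0,"claw":0.094}]}}

```text
time_s: 1.18
ee_pos: [0.471, 0.3436, 0.1971]
eef_rot: [-3.14, 0.001, 2.196]
force: [-0.5, -0.2, 0.2]
grip_width: 0.0943
```

```bash
python3 - <<'E'
from h import *
plan((.470,.344,.071),Rtool(36,0))
E
```

```text
n 4 dist 0.1262 world d [-0.001   0.0004 -0.1261] turn [-0.08  0.08 -0.16] t 1.1833
xyz [ 0.3 -0.1 31.5] a [-0.02  0.02 -0.04]
xyz [ 0.3 -0.1 31.5] a [-0.02  0.02 -0.04]
xyz [ 0.3 -0.1 31.5] a [-0.02  0.02 -0.04]
xyz [ 0.2 -0.1 31.5] a [-0.02  0.02 -0.04]
```

>>> {"method": "step_arm", "body": {"steps": [{"x":0.0005,"y":0,"z":0.03,"ax":0,"ay":0,"az":0,"claw":0.094},{"x":0.0005,"y":0,"z":0.03,"ax":0,"ay":0,"az":0,"claw":0.094},{"x":0,"y":0,"z":0.03,"ax":0,"ay":0,"az":0,"claw":0.094},{"x":0,"y":0,"z":0.025,"ax":0,"ay":0,"az":0,"claw":0.094},{"x":0,"y":0,"z":0.005,"ax":0,"ay":0,"az":0,"claw":0.094}]}}

```text
time_s: 1.6
ee_pos: [0.4658, 0.3498, 0.076]
eef_rot: [3.137, 0.001, 2.209]
force: [-0.8, 0.1, -0.6]
grip_width: 0.0938
```

```bash
python3 - <<'E'
from h import *
plan((.470,.344,.071),Rtool(36,0))
E
```

```text
n 1 dist 0.0087 world d [ 0.0042 -0.0058 -0.005 ] turn [0.28 0.08 0.56] t 1.6
xyz [-7.1 -0.1  5. ] a [0.28 0.08 0.56]
```

>>> {"method": "step_arm", "body": {"steps": [{"x":-0.007,"y":0,"z":0.005,"ax":0.3,"ay":0,"az":0.6,"claw":0.094},{"x":0,"y":0,"z":0,"ax":0,"ay":0,"az":0,"claw":0.094}]}}

```text
time_s: 1.77
ee_pos: [0.4682, 0.3451, 0.0704]
eef_rot: [-3.139, 0.001, 2.202]
force: [-0.7, -0.3, -0.1]
grip_width: 0.0944
```

```bash
python3 - <<'E'
from h import *
plan((.470,.344,.071),Rtool(36,0))
p,d=vision.camera("scene"); cv2.imwrite("pics/s1.png",p[130:290,270:450,::-1].repeat(3,0).repeat(3,1))
E
```

```text
n 1 dist 0.0021 world d [ 0.0018 -0.0011  0.0006] turn [-0.17  0.07  0.14] t 1.7667
xyz [-1.9  0.8 -0.6] a [-0.17  0.07  0.14]
```

View pics/s1.png

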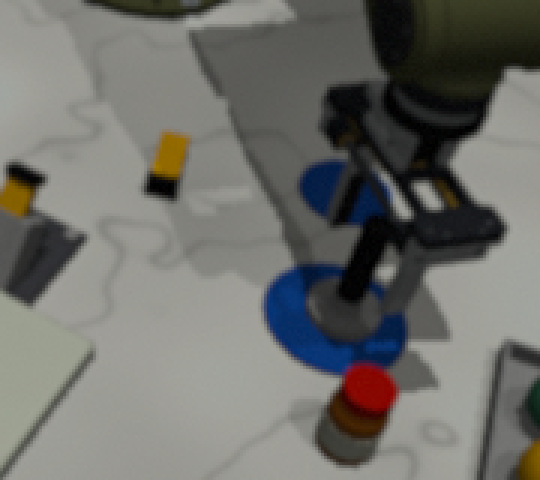

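The handle, at about (370,250) in the crop, stands between the two open fingers. I'll close on it.

>>> {"method": "step_arm", "body": {"steps": [{"x":-0.002,"y":0.001,"z":-0.0005,"ax":0,"ay":0,"az":0,"claw":0.06},{"x":0,"y":0,"z":0,"ax":0,"ay":0,"az":0,"claw":0.04},{"x":0,"y":0,"z":0,"ax":0,"ay":0,"az":0,"claw":0.03},{"x":0,"y":0,"z":0,"ax":0,"ay":0,"az":0,"claw":0.015},{"x":0,"y":0,"z":0,"ax":0,"ay":0,"az":0,"claw":0.015}], "grip_force": 40}}

```text
time_s: 2.23
ee_pos: [0.4726, 0.3461, 0.0776]
eef_rot: [3.135, 0.001, 2.202]
force: [-0.1, -0.5, 0.0]
grip_width: 0.064
```

>>> {"method": "step_arm", "body": {"steps": [{"x":0,"y":0,"z":0,"ax":0,"ay":0,"az":0,"claw":0.0},{"x":0,"y":0,"z":0,"ax":0,"ay":0,"az":0,"claw":0.0},{"x":0,"y":0,"z":0,"ax":0,"ay":0,"az":0,"claw":0.0}], "grip_force": 60}}

```text
time_s: 2.48
ee_pos: [0.4728, 0.3462, 0.0783]
eef_rot: [3.134, 0.002, 2.202]
force: [0.5, -0.1, -0.8]
grip_width: 0.0444
```

```bash
python3 - <<'E'
from h import *
plan((.470,.344,.071),Rtool(36,0)); print(ctrl.get_obs()['joint_vel'].round(3))
E
```

```text
n 1 dist 0.0082 world d [-0.0028 -0.0022 -0.0073] turn [0.46 0.09 0.19] t 2.4833
xyz [-0.1 -3.6  7.3] a [0.46 0.09 0.19]
[-0.001 -0.001 -0.     0.001  0.001  0.001]
```

>>> {"method": "step_arm", "body": {"steps": [{"x":0,"y":-0.0035,"z":0.007,"ax":0.4,"ay":0,"az":0,"claw":0.035},{"x":0,"y":0,"z":0,"ax":0,"ay":0,"az":0,"claw":0.03}]}}

```text
time_s: 2.65
ee_pos: [0.4698, 0.344, 0.0707]
eef_rot: [3.141, 0.002, 2.202]
force: [-0.3, -0.8, -1.0]
grip_width: 0.0318
```

```bash
python3 - <<'E'
from h import *
plan((.470,.344,.071),Rtool(36,0)); print(ctrl.get_obs()['joint_vel'].round(3))
E
```

```text
n 1 dist 0.0004 world d [0.0002 0.     0.0003] turn [0.03 0.09 0.19] t 2.65
xyz [-0.1  0.2 -0.3] a [0.03 0.09 0.19]
[ 0.001 -0.016 -0.026  0.001  0.011 -0.001]
```

>>> {"method": "step_arm", "body": {"steps": [{"x":0,"y":0,"z":0,"ax":0,"ay":0,"az":0,"claw":0.0},{"x":0,"y":0,"z":0,"ax":0,"ay":0,"az":0,"claw":0.0},{"x":0,"y":0,"z":0,"ax":0,"ay":0,"az":0,"claw":0.0}], "grip_force": 60}}

```text
time_s: 2.9
ee_pos: [0.4697, 0.3439, 0.0703]
eef_rot: [3.142, 0.002, 2.202]
force: [1.3, 0.1, 1.7]
grip_width: 0.0254
```

```bash
python3 - <<'E'
from h import *
plan((.470,.344,.20),Rtool(36,0)); o=ctrl.get_obs();print(o['joint_vel'].round(3),o['force'],o['grip_width'],o['ee_pos'])
E
```

```text
n 4 dist 0.1297 world d [3.000e-04 1.000e-04 1.297e-01] turn [0.01 0.09 0.19] t 2.9
xyz [ -0.1   0.1 -32.4] a [0.   0.02 0.05]
xyz [ -0.1   0.1 -32.4] a [0.   0.02 0.05]
xyz [ -0.1   0.1 -32.4] a [0.   0.02 0.05]
xyz [ -0.    0.1 -32.4] a [0.   0.02 0.05]
[-0.001  0.001  0.001  0.002 -0.001 -0.001] [1.27646248 0.09352557 1.70642852] 0.02539446520382799 [0.46969424 0.34393737 0.07030547]
```

>>> {"method": "step_arm", "body": {"steps": [{"x":0,"y":0,"z":-0.015,"ax":0,"ay":0,"az":0,"claw":0.0},{"x":0,"y":0,"z":-0.03,"ax":0,"ay":0,"az":0,"claw":0.0},{"x":0,"y":0,"z":-0.04,"ax":0,"ay":0,"az":0,"claw":0.0},{"x":0,"y":0,"z":-0.04,"ax":0,"ay":0,"az":0,"claw":0.0},{"x":0,"y":0,"z":-0.03,"ax":0,"ay":0,"az":0,"claw":0.0}]}}

```text
time_s: 3.32
ee_pos: [0.4653, 0.3414, 0.2192]
eef_rot: [-3.118, 0.0, 2.202]
force: [1.0, 0.8, -5.7]
grip_width: 0.0256
```

```bash
cat >> h.py <<'E'
YAW=-9.5
def axes():
    R=Rtool(YAW,35); return -R[:,2],R[:,1],np.array([-np.sin(np.radians(YAW)),np.cos(np.radians(YAW)),0])
def hty(h,t,y):
    a,b,c=axes(); return a*h+b*t+c*y
FO=.0643
def tcp_for(face_h,t=.461,y=.1255): return hty(face_h+FO,t,y)
def where():
    o=ctrl.get_obs(); R=Ro.from_euler('xyz',o['eef_rot']).as_matrix(); f=o['ee_pos']+FO*R[:,2]; a=axes()
    print("face h,t,y",[float((f@v).round(4)) for v in a],"tilt err deg",np.degrees(np.arccos(-R[:,2]@a[0])).round(2),"F.h",float((o['force']@a[0]).round(2)),"gw",round(float(o['grip_width']),4),"t",o['time_s'], "world face",f.round(4))
E
python3 - <<'E'
from h import *
print("head",hty(-.2058,.461,.1255)); print(tcp_for(-.2058+.06))
print(ctrl.get_obs()['force'])
plan(tcp_for(-.2058+.06),Rtool(YAW,35))
E
```

```text
head [0.50958677 0.04196951 0.09583725]
[0.43926899 0.05373667 0.19765785]
[ 1.03858004  0.77328668 -5.73678908]
n 9 dist 0.2896 world d [-0.0261 -0.2877 -0.0216] turn [-34.38 -13.43  44.44] t 3.3167
xyz [-24.1 -21.1   2.9] a [-3.82 -1.49  4.94]
xyz [-25.8 -19.2   2.2] a [-3.82 -1.49  4.94]
xyz [-27.3 -17.    1.7] a [-3.82 -1.49  4.94]
xyz [-28.6 -14.7   1.4] a [-3.82 -1.49  4.94]
xyz [-29.7 -12.3   1.2] a [-3.82 -1.49  4.94]
xyz [-30.6  -9.7   1.3] a [-3.82 -1.49  4.94]
xyz [-31.3  -7.2   1.5] a [-3.82 -1.49  4.94]
xyz [-31.8  -4.6   1.9] a [-3.82 -1.49  4.94]
xyz [-32.   -2.    2.6] a [-3.82 -1.49  4.94]
```

```bash
python3 - <<'E'
from h import *
plan(tcp_for(-.2058+.06),Rtool(YAW,35),lin=.0225)
E
```

```text
n 13 dist 0.2896 world d [-0.0261 -0.2877 -0.0216] turn [-34.38 -13.43  44.44] t 3.3167
xyz [-16.7 -14.6   2. ] a [-2.64 -1.03  3.42]
xyz [-17.5 -13.7   1.7] a [-2.64 -1.03  3.42]
xyz [-18.2 -12.7   1.4] a [-2.64 -1.03  3.42]
xyz [-19.  -11.7   1.1] a [-2.64 -1.03  3.42]
xyz [-19.6 -10.6   1. ] a [-2.64 -1.03  3.42]
xyz [-20.2  -9.4   0.9] a [-2.64 -1.03  3.42]
xyz [-20.7  -8.2   0.8] a [-2.64 -1.03  3.42]
xyz [-21.1  -7.    0.9] a [-2.64 -1.03  3.42]
xyz [-21.5  -5.8   1. ] a [-2.64 -1.03  3.42]
xyz [-21.8  -4.5   1.1] a [-2.64 -1.03  3.42]
xyz [-22.   -3.3   1.3] a [-2.64 -1.03  3.42]
xyz [-22.1  -2.    1.6] a [-2.64 -1.03  3.42]
xyz [-22.2  -0.8   1.9] a [-2.64 -1.03  3.42]
```

>>> {"method": "step_arm", "body": {"steps": [{"x":-0.017,"y":-0.015,"z":0.001,"ax":-2.6,"ay":-1,"az":3.4,"claw":0.0},{"x":-0.0175,"y":-0.0135,"z":0.001,"ax":-2.6,"ay":-1,"az":3.4,"claw":0.0},{"x":-0.018,"y":-0.0125,"z":0.001,"ax":-2.6,"ay":-1,"az":3.4,"claw":0.0},{"x":-0.019,"y":-0.0115,"z":0.001,"ax":-2.6,"ay":-1,"az":3.4,"claw":0.0},{"x":-0.0195,"y":-0.0105,"z":0.001,"ax":-2.6,"ay":-1,"az":3.4,"claw":0.0}]}}

```text
time_s: 3.73
ee_pos: [0.4563, 0.2305, 0.2176]
eef_rot: [2.913, 0.057, 1.892]
force: [-0.2, 0.1, -5.4]
grip_width: 0.0251
```

```bash
python3 - <<'E'
from h import *
where();plan(tcp_for(-.2058+.06),Rtool(YAW,35),lin=.0225)
E
```

```text
face h,t,y [-0.1176, 0.4384, 0.3063] tilt err deg 22.15 F.h -4.31 gw 0.0251 t 3.7333 world face [0.4713 0.2317 0.1551]
n 8 dist 0.1787 world d [-0.0171 -0.1768 -0.02  ] turn [-20.68  -8.48  26.9 ] t 3.7333
xyz [-20.1  -9.6   1.5] a [-2.59 -1.06  3.36]
xyz [-20.6  -8.5   1.5] a [-2.59 -1.06  3.36]
xyz [-21.1  -7.3   1.5] a [-2.59 -1.06  3.36]
xyz [-21.4  -6.1   1.6] a [-2.59 -1.06  3.36]
xyz [-21.7  -4.9   1.8] a [-2.59 -1.06  3.36]
xyz [-21.9  -3.7   2. ] a [-2.59 -1.06  3.36]
xyz [-22.1  -2.5   2.2] a [-2.59 -1.06  3.36]
xyz [-22.2  -1.3   2.6] a [-2.59 -1.06  3.36]
```

>>> {"method": "step_arm", "body": {"steps": [{"x":-0.02,"y":-0.0095,"z":0.0015,"ax":-2.6,"ay":-1.1,"az":3.4,"claw":0.0},{"x":-0.0205,"y":-0.0085,"z":0.0015,"ax":-2.6,"ay":-1.1,"az":3.4,"claw":0.0},{"x":-0.021,"y":-0.0075,"z":0.0015,"ax":-2.6,"ay":-1.1,"az":3.4,"claw":0.0},{"x":-0.0215,"y":-0.006,"z":0.0015,"ax":-2.6,"ay":-1.1,"az":3.4,"claw":0.0},{"x":-0.0215,"y":-0.005,"z":0.002,"ax":-2.6,"ay":-1.1,"az":3.4,"claw":0.0}]}}

```text
time_s: 4.15
ee_pos: [0.44, 0.1142, 0.2005]
eef_rot: [2.666, 0.044, 1.565]
force: [0.6, -0.8, -6.1]
grip_width: 0.0255
```

```bash
python3 - <<'E'
from h import *
where();plan(tcp_for(-.2058+.06),Rtool(YAW,35),lin=.0225)
E
```

```text
face h,t,y [-0.1375, 0.4464, 0.1875] tilt err deg 7.94 F.h -5.43 gw 0.0255 t 4.15 world face [0.4694 0.1116 0.1434]
n 3 dist 0.0606 world d [-0.0007 -0.0605 -0.0029] turn [-7.52 -2.58  9.18] t 4.15
xyz [-20.1  -1.    1.6] a [-2.51 -0.86  3.06]
xyz [-20.1   0.    1.9] a [-2.51 -0.86  3.06]
xyz [-20.    1.    2.2] a [-2.51 -0.86  3.06]
```

>>> {"method": "step_arm", "body": {"steps": [{"x":-0.02,"y":-0.001,"z":0.0015,"ax":-2.5,"ay":-0.9,"az":3,"claw":0.0},{"x":-0.02,"y":0,"z":0.002,"ax":-2.5,"ay":-0.9,"az":3,"claw":0.0},{"x":-0.015,"y":0.001,"z":0.002,"ax":-2.5,"ay":-0.9,"az":3,"claw":0.0},{"x":0,"y":0,"z":0,"ax":0,"ay":0,"az":0,"claw":0.0},{"x":0,"y":0,"z":0,"ax":0,"ay":0,"az":0,"claw":0.0}]}}

```text
time_s: 4.57
ee_pos: [0.4333, 0.053, 0.1919]
eef_rot: [2.535, 0.004, 1.392]
force: [0.1, 1.5, -5.1]
grip_width: 0.0255
```

```bash
python3 - <<'E'
from h import *
where();plan(tcp_for(-.2058+.06),Rtool(YAW,35),lin=.0225)
E
```

```text
face h,t,y [-0.1472, 0.4527, 0.1232] tilt err deg 0.65 F.h -4.1 gw 0.0255 t 4.5667 world face [0.4693 0.0463 0.139 ]
n 1 dist 0.0084 world d [0.006  0.0007 0.0058] turn [-0.25  0.6  -0.47] t 4.5667
xyz [ 1.7  8.  -1.5] a [-0.25  0.6  -0.47]
```

>>> {"method": "step_arm", "body": {"steps": [{"x":0.0015,"y":0.008,"z":0,"ax":-0.2,"ay":0.6,"az":-0.5,"claw":0.0},{"x":0,"y":0,"z":0,"ax":0,"ay":0,"az":0,"claw":0.0},{"x":0,"y":0,"z":0,"ax":0,"ay":0,"az":0,"claw":0.0}]}}

```text
time_s: 4.82
ee_pos: [0.4393, 0.0545, 0.1954]
eef_rot: [2.538, 0.002, 1.409]
force: [0.1, 0.1, -6.0]
grip_width: 0.0257
```

```bash
python3 - <<'E'
from h import *
where();plan(tcp_for(-.2058+.06),Rtool(YAW,35),lin=.0225)
for n in("scene","top"):
    p,d=vision.camera(n); np.save(n+"2.npy",d); np.save(n+"2p.npy",p)
    r=(130,240,210,330) if n=="scene" else (150,240,170,270)
    cv2.imwrite(f"pics/{n}2.png",cv2.resize(p[r[0]:r[1],r[2]:r[3],::-1],None,fx=5,fy=5,interpolation=0))
E
```

```text
face h,t,y [-0.1476, 0.4592, 0.1263] tilt err deg 0.41 F.h -4.98 gw 0.0257 t 4.8167 world face [0.4754 0.0485 0.1424]
n 1 dist 0.0024 world d [-0.0001 -0.0008  0.0023] turn [-0.41 -0.03  0.24] t 4.8167
xyz [-0.8  1.3 -1.8] a [-0.41 -0.03  0.24]
```

View pics/scene2.png

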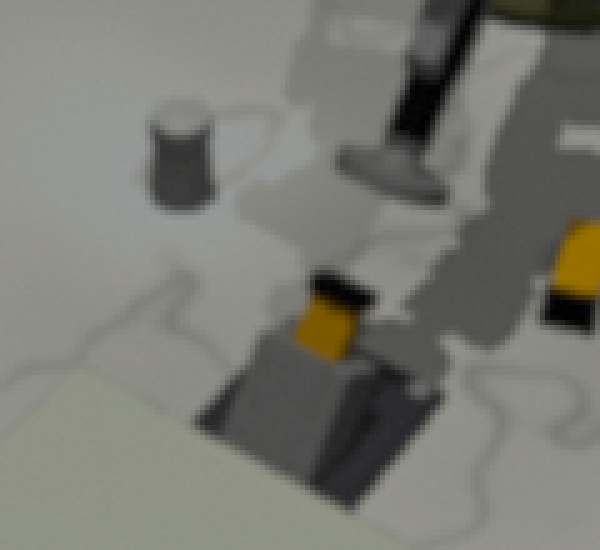

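View pics/top2.png

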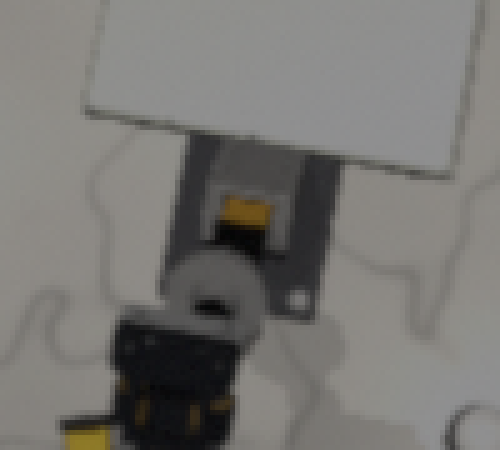

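The scene crop shows the disc hanging square above the black head at (342,290). The disc's tilt matches the head's, and the top crop shows it in line with the clamp. I'll approach along the slot axis.

>>> {"method": "step_arm", "body": {"steps": [{"x":-0.0005,"y":0.001,"z":0.012,"ax":-0.4,"ay":0,"az":0.2,"claw":0.0},{"x":0,"y":0,"z":0.015,"ax":0,"ay":0,"az":0,"claw":0.0},{"x":0,"y":0,"z":0.01,"ax":0,"ay":0,"az":0,"claw":0.0},{"x":0,"y":0,"z":0.002,"ax":0,"ay":0,"az":0,"claw":0.0},{"x":0,"y":0,"z":0,"ax":0,"ay":0,"az":0,"claw":0.0}]}}

```text
time_s: 5.33
ee_pos: [0.4626, 0.0518, 0.1628]
eef_rot: [2.532, 0.0, 1.409]
force: [-0.9, -0.6, -5.6]
grip_width: 0.0255
```

```bash
python3 - <<'E'
from h import *
where();plan(tcp_for(-.2058+.01),Rtool(YAW,35),lin=.0225)
E
```

```text
face h,t,y [-0.1877, 0.46, 0.1275] tilt err deg 0.12 F.h -4.13 gw 0.0255 t 5.3333 world face [0.4989 0.0458 0.11  ]
n 1 dist 0.0083 world d [ 0.005  -0.0028 -0.0061] turn [-0.06 -0.1   0.18] t 5.3333
xyz [-1.9  0.9  8. ] a [-0.06 -0.1   0.18]
```

>>> {"method": "step_arm", "body": {"steps": [{"x":-0.002,"y":0.001,"z":0.004,"ax":0,"ay":0,"az":0.2,"claw":0.0},{"x":0,"y":0,"z":0.008,"ax":0,"ay":0,"az":0,"claw":0.0},{"x":0,"y":0,"z":0.008,"ax":0,"ay":0,"az":0,"claw":0.0}]}}

```text
time_s: 5.58
ee_pos: [0.4751, 0.0482, 0.148]
eef_rot: [2.529, -0.003, 1.407]
force: [-8.6, 1.6, 3.6]
grip_width: 0.0255
```

```bash
python3 - <<'E'
from h import *
where();plan(tcp_for(-.2058),Rtool(YAW,35),lin=.0225)
E
```

```text
face h,t,y [-0.2072, 0.4623, 0.1261] tilt err deg 0.19 F.h 7.95 gw 0.0255 t 5.5833 world face [0.5115 0.0423 0.0954]
n 1 dist 0.0019 world d [-0.0018 -0.0001  0.0005] turn [ 0.09 -0.17 -0.01] t 5.5833
xyz [-0.4 -1.2 -1.4] a [ 0.09 -0.17 -0.01]
```

Contact came at the predicted height. I'll keep driving with the first tap.

>>> {"method": "step_arm", "body": {"steps": [{"x":0,"y":-0.001,"z":0.008,"ax":0,"ay":0,"az":0,"claw":0.0},{"x":0,"y":0,"z":0.006,"ax":0,"ay":0,"az":0,"claw":0.0}]}}

```text
time_s: 5.75
ee_pos: [0.4835, 0.0469, 0.1358]
eef_rot: [2.527, -0.003, 1.407]
force: [-8.8, -0.7, 2.6]
grip_width: 0.0255
```

```bash
python3 - <<'E'
from h import *
where();plan(tcp_for(-.2058),Rtool(YAW,35),lin=.0225)
E
```

```text
face h,t,y [-0.2221, 0.4624, 0.1263] tilt err deg 0.28 F.h 7.06 gw 0.0255 t 5.75 world face [0.5201 0.041  0.0833]
n 1 dist 0.0163 world d [-0.0103  0.0012  0.0127] turn [ 0.21 -0.19 -0.02] t 5.75
xyz [ -0.5  -1.1 -16.3] a [ 0.21 -0.19 -0.02]
```

First tap drove about 15 mm. Now I'll lift clear.

>>> {"method": "step_arm", "body": {"steps": [{"x":0,"y":0,"z":-0.015,"ax":0,"ay":0,"az":0,"claw":0.0},{"x":0,"y":0,"z":-0.025,"ax":0,"ay":0,"az":0,"claw":0.0},{"x":0,"y":0,"z":-0.012,"ax":0,"ay":0,"az":0,"claw":0.0},{"x":0,"y":0,"z":0,"ax":0,"ay":0,"az":0,"claw":0.0},{"x":0,"y":0,"z":0,"ax":0,"ay":0,"az":0,"claw":0.0}]}}

```text
time_s: 6.17
ee_pos: [0.454, 0.0511, 0.1757]
eef_rot: [2.531, -0.001, 1.406]
force: [0.5, 0.6, -6.8]
grip_width: 0.0255
```

```bash
python3 - <<'E'
from h import *
where();plan(tcp_for(-.2058),Rtool(YAW,35),lin=.0225)
for n in("scene","top"):
    p,d=vision.camera(n); np.save(n+"3.npy",d); np.save(n+"3p.npy",p)
    r=(130,240,210,330) if n=="scene" else (150,240,170,270)
    cv2.imwrite(f"pics/{n}3.png",cv2.resize(p[r[0]:r[1],r[2]:r[3],::-1],None,fx=5,fy=5,interpolation=0))
E
```

```text
face h,t,y [-0.1723, 0.4606, 0.1255] tilt err deg 0.09 F.h -5.8 gw 0.0255 t 6.1667 world face [0.4903 0.0451 0.123 ]
n 2 dist 0.0335 world d [ 0.0192 -0.0031 -0.0272] turn [-0.04 -0.08 -0.02] t 6.1667
xyz [ 0.   0.2 16.7] a [-0.02 -0.04 -0.01]
xyz [ 0.1  0.2 16.7] a [-0.02 -0.04 -0.01]
```

View pics/scene3.png

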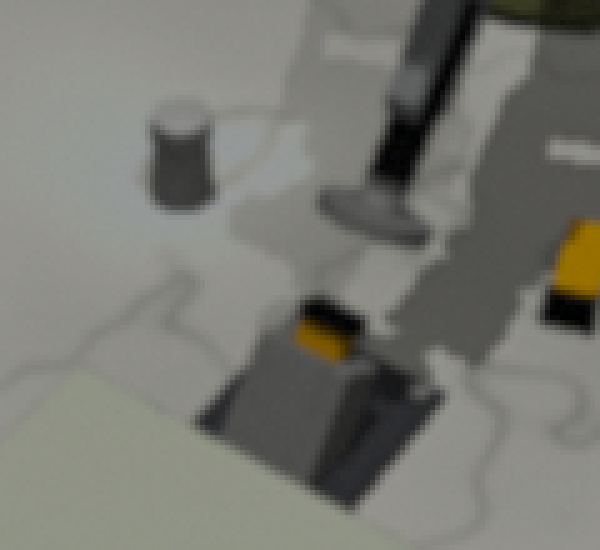

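The head has sunk, and less yellow shows at about (322,340) in the crop. Now the second tap.

>>> {"method": "step_arm", "body": {"steps": [{"x":0,"y":0,"z":0.012,"ax":0,"ay":0,"az":0,"claw":0.0},{"x":0,"y":0,"z":0.014,"ax":0,"ay":0,"az":0,"claw":0.0},{"x":0,"y":0,"z":0.01,"ax":0,"ay":0,"az":0,"claw":0.0},{"x":0,"y":0,"z":0.008,"ax":0,"ay":0,"az":0,"claw":0.0}]}}

```text
time_s: 6.6
ee_pos: [0.4806, 0.0467, 0.1361]
eef_rot: [2.533, -0.001, 1.406]
force: [-0.6, 0.3, -6.3]
grip_width: 0.0254
```

```bash
python3 - <<'E'
from h import *
where();plan(tcp_for(-.2221),Rtool(YAW,35),lin=.0225)
E
```

```text
face h,t,y [-0.2203, 0.4599, 0.1255] tilt err deg 0.15 F.h -4.8 gw 0.0254 t 6.6 world face [0.5169 0.0407 0.0833]
n 1 dist 0.002 world d [ 0.0018 -0.0002 -0.0009] turn [-0.12 -0.08 -0.01] t 6.6
xyz [0.1 1.  1.8] a [-0.12 -0.08 -0.01]
```

>>> {"method": "step_arm", "body": {"steps": [{"x":0,"y":0,"z":0.006,"ax":0,"ay":0,"az":0,"claw":0.0},{"x":0,"y":0,"z":0.005,"ax":0,"ay":0,"az":0,"claw":0.0}]}}

```text
time_s: 6.77
ee_pos: [0.4881, 0.0456, 0.1261]
eef_rot: [2.533, -0.001, 1.406]
force: [-53.8, 9.7, 56.3]
grip_width: 0.0252
```

```bash
python3 - <<'E'
from h import *
where();plan(tcp_for(-.2221),Rtool(YAW,35),lin=.0225)
E
```

```text
face h,t,y [-0.2328, 0.4603, 0.1257] tilt err deg 0.14 F.h 77.45 gw 0.0252 t 6.7667 world face [0.5244 0.0397 0.0733]
n 1 dist 0.0107 world d [-0.0056  0.0009  0.0091] turn [-0.1  -0.09 -0.01] t 6.7667
xyz [ -0.    0.5 -10.7] a [-0.1  -0.09 -0.01]
```

A firm stop: the force jumped to about 80 N. Lifting off at once.

>>> {"method": "step_arm", "body": {"steps": [{"x":0,"y":0,"z":-0.012,"ax":0,"ay":0,"az":0,"claw":0.0},{"x":0,"y":0,"z":-0.022,"ax":0,"ay":0,"az":0,"claw":0.0},{"x":0,"y":0,"z":-0.012,"ax":0,"ay":0,"az":0,"claw":0.0},{"x":0,"y":0,"z":0,"ax":0,"ay":0,"az":0,"claw":0.0},{"x":0,"y":0,"z":0,"ax":0,"ay":0,"az":0,"claw":0.0}]}}

```text
time_s: 7.18
ee_pos: [0.4618, 0.0496, 0.1613]
eef_rot: [2.538, -0.0, 1.405]
force: [-0.2, -0.5, -6.2]
grip_width: 0.0254
```

```bash
python3 - <<'E'
from h import *
where()
a=axes()
for n in("scene","top"):
    p,d=vision.camera(n); np.save(n+"4.npy",d); np.save(n+"4p.npy",p)
    r=(130,240,210,330) if n=="scene" else (150,240,170,270)
    cv2.imwrite(f"pics/{n}4.png",cv2.resize(p[r[0]:r[1],r[2]:r[3],::-1],None,fx=5,fy=5,interpolation=0))
    for k in "0234" if n=="scene" else "0234":
        p=np.load(n+k+"p.npy"); c=cloud(n,np.load(n+k+".npy")); hsv=cv2.cvtColor(p,cv2.COLOR_RGB2HSV)
        H_,T,Y=[c@v for v in a]
        blk=(hsv[...,2]<25)&(abs(T-.461)<.016)&(abs(Y-.1255)<.018)&(H_>-.245)&(H_<-.195)
        print(n,k,"head h",np.percentile(H_[blk],[5,50,90,97]).round(4),blk.sum())
        di=(abs(T-.461)<.04)&(abs(Y-.1255)<.04)&(H_>-.19)&(H_<-.12)&(hsv[...,2]>45)
        if di.sum(): print("   disc h min",np.percentile(H_[di],[1,5,50,90]).round(4),di.sum())
E
```

```text
face h,t,y [-0.1887, 0.4585, 0.1252] tilt err deg 0.4 F.h -4.96 gw 0.0254 t 7.1833 world face [0.4978 0.0436 0.1084]
scene 0 head h [-0.2117 -0.2079 -0.2054 -0.2052] 33
scene 2 head h [-0.212  -0.2078 -0.2055 -0.2052] 34
   disc h min [-0.1457 -0.1445 -0.135  -0.1263] 202
scene 3 head h [-0.2274 -0.223  -0.2211 -0.2206] 35
   disc h min [-0.1702 -0.1689 -0.1591 -0.1435] 225
scene 4 head h [-0.2351 -0.231  -0.2289 -0.2283] 34
   disc h min [-0.184  -0.1829 -0.1725 -0.153 ] 241
top 0 head h [-0.2109 -0.2065 -0.2028 -0.2017] 75
top 2 head h [-0.2112 -0.2063 -0.2027 -0.2014] 43
   disc h min [-0.147  -0.142  -0.135  -0.1306] 222
top 3 head h [-0.2282 -0.2215 -0.218  -0.2173] 22
   disc h min [-0.1703 -0.1669 -0.1596 -0.1523] 226
top 4 head h [-0.2341 -0.23   -0.2271 -0.2268] 19
   disc h min [-0.1826 -0.1793 -0.1732 -0.1662] 206
```

View pics/scene4.png

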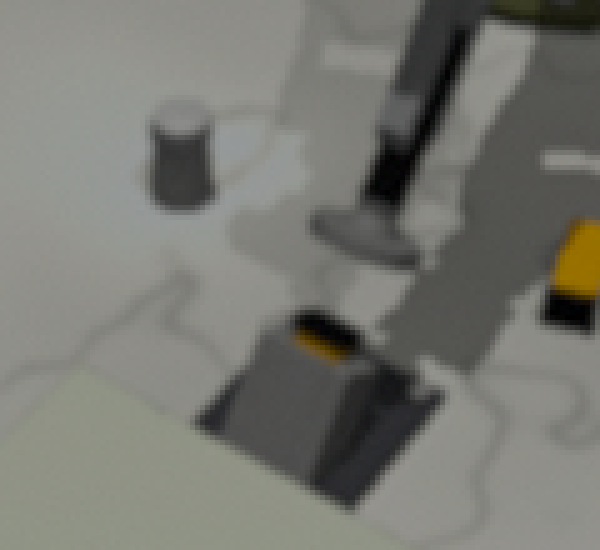

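The disc slipped about 2.7 mm up the grip at the hard stop, so the face offset is now about 61.6 mm. The head moved from h = -0.2055 to -0.2288, and home was predicted near -0.230. A third, gentle tap will confirm it's home.

```bash
sed -i 's/^FO=.*/FO=.0617/' h.py; python3 - <<'E'
from h import *
where();plan(tcp_for(-.2295),Rtool(YAW,35),lin=.0225)
E
```

```text
face h,t,y [-0.1865, 0.4582, 0.1251] tilt err deg 0.45 F.h -4.45 gw 0.0255 t 7.2833 world face [0.4963 0.0438 0.11  ]
n 2 dist 0.0431 world d [ 0.0263 -0.004  -0.0339] turn [-0.45  0.01  0.01] t 7.2833
xyz [ 0.2  1.3 21.5] a [-0.22  0.    0.  ]
xyz [ 0.2  1.3 21.5] a [-0.22  0.    0.  ]
```

>>> {"method": "step_arm", "body": {"steps": [{"x":0,"y":0.002,"z":0.01,"ax":-0.3,"ay":0,"az":0,"claw":0.0},{"x":0,"y":0,"z":0.012,"ax":0,"ay":0,"az":0,"claw":0.0},{"x":0,"y":0,"z":0.008,"ax":0,"ay":0,"az":0,"claw":0.0},{"x":0,"y":0,"z":0.005,"ax":0,"ay":0,"az":0,"claw":0.0}]}}

```text
time_s: 7.62
ee_pos: [0.4845, 0.0456, 0.13]
eef_rot: [2.535, 0.0, 1.405]
force: [-0.5, 0.2, -6.0]
grip_width: 0.0257
```

```bash
python3 - <<'E'
from h import *
where();plan(tcp_for(-.2295),Rtool(YAW,35),lin=.0225)
E
```

```text
face h,t,y [-0.225, 0.4596, 0.1249] tilt err deg 0.23 F.h -4.59 gw 0.0257 t 7.6167 world face [0.5192 0.0398 0.0793]
n 1 dist 0.0047 world d [ 0.0036 -0.     -0.003 ] turn [-0.23  0.02  0.02] t 7.6167
xyz [0.6 1.2 4.5] a [-0.23  0.02  0.02]
```

>>> {"method": "step_arm", "body": {"steps": [{"x":0,"y":0.001,"z":0.003,"ax":-0.2,"ay":0,"az":0,"claw":0.0},{"x":0,"y":0,"z":0.001,"ax":0,"ay":0,"az":0,"claw":0.0}]}}

```text
time_s: 7.78
ee_pos: [0.488, 0.0448, 0.1255]
eef_rot: [2.533, 0.001, 1.405]
force: [-34.8, 4.5, 36.1]
grip_width: 0.0253
```

```bash
python3 - <<'E'
from h import *
where()
E
```

```text
face h,t,y [-0.2307, 0.46, 0.1247] tilt err deg 0.14 F.h 49.71 gw 0.0253 t 7.7833 world face [0.5228 0.0389 0.0749]
```

It stopped dead at the same place, with about 50 N and no advance, so the wedge is home. Now I'll lift off and take the pounder back.

>>> {"method": "step_arm", "body": {"steps": [{"x":0,"y":0,"z":-0.012,"ax":0,"ay":0,"az":0,"claw":0.0},{"x":0,"y":0,"z":-0.025,"ax":0,"ay":0,"az":0,"claw":0.0},{"x":0,"y":0,"z":-0.03,"ax":0,"ay":0,"az":0,"claw":0.0},{"x":0,"y":0,"z":-0.03,"ax":0,"ay":0,"az":0,"claw":0.0}]}}

```text
time_s: 8.12
ee_pos: [0.4312, 0.0535, 0.2018]
eef_rot: [2.544, 0.004, 1.404]
force: [0.6, -0.3, -4.6]
grip_width: 0.0252
```

```bash
python3 - <<'E'
from h import *
where(); plan((.4735,.342,.16),Rtool(36,0),lin=.0225)
E
```

```text
face h,t,y [-0.1352, 0.4561, 0.1237] tilt err deg 0.8 F.h -4.14 gw 0.0252 t 8.1167 world face [0.4654 0.0476 0.1508]
n 14 dist 0.2945 world d [ 0.0423  0.2885 -0.0418] turn [ 32.3   13.8  -44.12] t 8.1167
xyz [20.8 -2.   2.2] a [ 2.31  0.99 -3.15]
xyz [20.9 -0.8  2.6] a [ 2.31  0.99 -3.15]
xyz [20.8  0.5  2.9] a [ 2.31  0.99 -3.15]
xyz [20.7  1.8  3.2] a [ 2.31  0.99 -3.15]
xyz [20.5  3.   3.5] a [ 2.31  0.99 -3.15]
xyz [20.3  4.3  3.7] a [ 2.31  0.99 -3.15]
xyz [19.9  5.6  3.9] a [ 2.31  0.99 -3.15]
xyz [19.5  6.8  3.9] a [ 2.31  0.99 -3.15]
xyz [19.  8.  4.] a [ 2.31  0.99 -3.15]
xyz [18.5  9.2  4. ] a [ 2.31  0.99 -3.15]
xyz [17.9 10.4  3.9] a [ 2.31  0.99 -3.15]
xyz [17.2 11.5  3.7] a [ 2.31  0.99 -3.15]
xyz [16.5 12.6  3.5] a [ 2.31  0.99 -3.15]
xyz [15.7 13.6  3.3] a [ 2.31  0.99 -3.15]
```

>>> {"method": "step_arm", "body": {"steps": [{"x":0.021,"y":-0.002,"z":0.002,"ax":2.3,"ay":1,"az":-3.2,"claw":0.0},{"x":0.021,"y":-0.001,"z":0.0025,"ax":2.3,"ay":1,"az":-3.2,"claw":0.0},{"x":0.021,"y":0.0005,"z":0.003,"ax":2.3,"ay":1,"az":-3.2,"claw":0.0},{"x":0.021,"y":0.002,"z":0.003,"ax":2.3,"ay":1,"az":-3.2,"claw":0.0},{"x":0.0205,"y":0.003,"z":0.003,"ax":2.3,"ay":1,"az":-3.2,"claw":0.0}]}}

```text
time_s: 8.53
ee_pos: [0.4446, 0.1605, 0.1987]
eef_rot: [2.742, 0.058, 1.698]
force: [-0.0, -0.8, -5.2]
grip_width: 0.0255
```

>>> {"method": "step_arm", "body": {"steps": [{"x":0.0205,"y":0.004,"z":0.003,"ax":2.3,"ay":1,"az":-3.2,"claw":0.0},{"x":0.02,"y":0.0055,"z":0.003,"ax":2.3,"ay":1,"az":-3.2,"claw":0.0},{"x":0.0195,"y":0.007,"z":0.003,"ax":2.3,"ay":1,"az":-3.2,"claw":0.0},{"x":0.019,"y":0.008,"z":0.003,"ax":2.3,"ay":1,"az":-3.2,"claw":0.0}]}}

```text
time_s: 8.87
ee_pos: [0.4544, 0.248, 0.1904]
eef_rot: [2.923, 0.059, 1.945]
force: [0.2, 0.1, -4.9]
grip_width: 0.0252
```

```bash
python3 - <<'E'
from h import *
where(); plan((.475,.341,.16),Rtool(36,0),lin=.0225)
E
```

```text
face h,t,y [-0.1345, 0.4192, 0.3235] tilt err deg 22.79 F.h -4.18 gw 0.0252 t 8.8667 world face [0.4682 0.2496 0.1303]
n 5 dist 0.1 world d [ 0.0206  0.093  -0.0304] turn [ 12.04   4.94 -14.11] t 8.8667
xyz [16.1  9.3  7.3] a [ 2.41  0.99 -2.82]
xyz [15.5 10.3  7.2] a [ 2.41  0.99 -2.82]
xyz [14.9 11.4  7. ] a [ 2.41  0.99 -2.82]
xyz [14.2 12.4  6.7] a [ 2.41  0.99 -2.82]
xyz [13.4 13.4  6.4] a [ 2.41  0.99 -2.82]
```

>>> {"method": "step_arm", "body": {"steps": [{"x":0.016,"y":0.0095,"z":0.007,"ax":2.4,"ay":1,"az":-2.8,"claw":0.0},{"x":0.0155,"y":0.0105,"z":0.007,"ax":2.4,"ay":1,"az":-2.8,"claw":0.0},{"x":0.015,"y":0.0115,"z":0.007,"ax":2.4,"ay":1,"az":-2.8,"claw":0.0},{"x":0.014,"y":0.0125,"z":0.0065,"ax":2.4,"ay":1,"az":-2.8,"claw":0.0},{"x":0.008,"y":0.0085,"z":0.004,"ax":1.5,"ay":0.7,"az":-1.5,"claw":0.0}]}}

```text
time_s: 9.28
ee_pos: [0.4757, 0.3406, 0.1623]
eef_rot: [3.13, 0.001, 2.19]
force: [-0.4, 0.3, -6.1]
grip_width: 0.0259
```

>>> {"method": "step_arm", "body": {"steps": [{"x":0,"y":0,"z":0,"ax":0,"ay":0,"az":0,"claw":0.0},{"x":0,"y":0,"z":0,"ax":0,"ay":0,"az":0,"claw":0.0}]}}

```text
time_s: 9.45
ee_pos: [0.4765, 0.3425, 0.16]
eef_rot: [3.132, 0.0, 2.193]
force: [-0.4, -0.2, -6.3]
grip_width: 0.0252
```

```bash
python3 - <<'E'
from h import *
where(); plan((.475,.341,.10),Rtool(36,0),lin=.0225)
E
```

```text
face h,t,y [-0.1568, 0.3954, 0.4169] tilt err deg 34.61 F.h -4.99 gw 0.0252 t 9.45 world face [0.477  0.3428 0.0983]
n 3 dist 0.0601 world d [-0.0015 -0.0015 -0.06  ] turn [ 0.54  0.02 -0.35] t 9.45
xyz [-0.1 -0.9 20. ] a [ 0.18  0.01 -0.12]
xyz [-0.1 -0.8 20. ] a [ 0.18  0.01 -0.12]
xyz [-0.1 -0.8 20. ] a [ 0.18  0.01 -0.12]
```

>>> {"method": "step_arm", "body": {"steps": [{"x":0,"y":-0.001,"z":0.02,"ax":0.3,"ay":0,"az":-0.1,"claw":0.0},{"x":0,"y":-0.001,"z":0.022,"ax":0.1,"ay":0,"az":-0.1,"claw":0.0},{"x":0,"y":0,"z":0.018,"ax":0.1,"ay":0,"az":-0.1,"claw":0.0},{"x":0,"y":0,"z":0.006,"ax":0,"ay":0,"az":0,"claw":0.0},{"x":0,"y":0,"z":0,"ax":0,"ay":0,"az":0,"claw":0.0}]}}

```text
time_s: 9.87
ee_pos: [0.4764, 0.3401, 0.094]
eef_rot: [3.133, 0.003, 2.195]
force: [0.3, 0.8, -5.4]
grip_width: 0.0251
```

```bash
python3 - <<'E'
from h import *
where(); plan((.475,.341,.0677),Rtool(36,0),lin=.0225)
p,d=vision.camera("scene"); cv2.imwrite("pics/s5.png",cv2.resize(p[150:280,320:450,::-1],None,fx=4,fy=4,interpolation=0))
E
```

```text
face h,t,y [-0.2111, 0.3579, 0.4143] tilt err deg 34.51 F.h -4.54 gw 0.0251 t 9.8667 world face [0.477  0.3403 0.0323]
n 2 dist 0.0264 world d [-0.0014  0.0009 -0.0263] turn [ 0.51  0.2  -0.25] t 9.8667
xyz [ 0.8 -0.4 13.1] a [ 0.25  0.1  -0.13]
xyz [ 0.8 -0.4 13.2] a [ 0.25  0.1  -0.13]
```

View pics/s5.png

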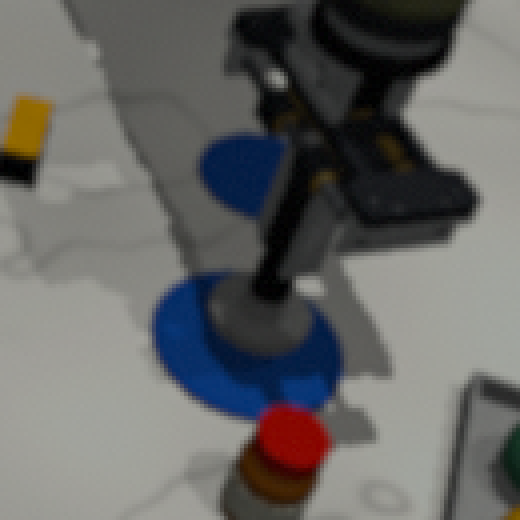

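The pounder hangs upright over the large mat, with the disc near (260,310) in the crop, well inside the mat and clear of the jar. I'll lower it gently.

>>> {"method": "step_arm", "body": {"steps": [{"x":0.001,"y":-0.0005,"z":0.008,"ax":0.4,"ay":0.1,"az":0,"claw":0.0},{"x":0,"y":0,"z":0.008,"ax":0.1,"ay":0,"az":0,"claw":0.0},{"x":0,"y":0,"z":0.004,"ax":0,"ay":0,"az":0,"claw":0.0},{"x":0,"y":0,"z":0,"ax":0,"ay":0,"az":0,"claw":0.0}]}}

```text
time_s: 10.25
ee_pos: [0.4771, 0.3413, 0.0767]
eef_rot: [3.136, 0.002, 2.194]
force: [-0.2, -0.2, -6.1]
grip_width: 0.0256
```

```bash
python3 - <<'E'
from h import *
where(); plan((.475,.341,.0677),Rtool(36,0),lin=.0225)
E
```

```text
face h,t,y [-0.2255, 0.3482, 0.4155] tilt err deg 34.67 F.h -4.91 gw 0.0256 t 10.25 world face [0.4775 0.3414 0.015 ]
n 1 dist 0.0093 world d [-0.0021 -0.0003 -0.009 ] turn [ 0.34  0.13 -0.31] t 10.25
xyz [ 1.  -1.9  9. ] a [ 0.34  0.13 -0.31]
```

>>> {"method": "step_arm", "body": {"steps": [{"x":0.001,"y":-0.002,"z":0.004,"ax":0.3,"ay":0.1,"az":-0.2,"claw":0.0},{"x":0,"y":0,"z":0.003,"ax":0.1,"ay":0,"az":0,"claw":0.0},{"x":0,"y":0,"z":0.001,"ax":0,"ay":0,"az":0,"claw":0.0}]}}

```text
time_s: 10.5
ee_pos: [0.4751, 0.3411, 0.0688]
eef_rot: [-3.141, 0.0, 2.198]
force: [0.1, -0.5, -4.8]
grip_width: 0.0255
```

```bash
python3 - <<'E'
from h import *
where(); plan((.475,.341,.0677),Rtool(36,0),lin=.0225);print(ctrl.get_obs()['force'])
E
```

```text
face h,t,y [-0.2307, 0.3417, 0.4148] tilt err deg 34.99 F.h -4.03 gw 0.0255 t 10.5 world face [0.4751 0.3411 0.0071]
n 1 dist 0.0011 world d [-0.0001 -0.0001 -0.0011] turn [-0.02  0.02 -0.09] t 10.5
xyz [-0.1 -0.1  1.1] a [-0.02  0.02 -0.09]
[ 0.11884519 -0.52958517 -4.77242485]
```

>>> {"method": "step_arm", "body": {"steps": [{"x":0,"y":0,"z":0.0015,"ax":0,"ay":0,"az":0,"claw":0.0},{"x":0,"y":0,"z":0.0005,"ax":0,"ay":0,"az":0,"claw":0.0}]}}

```text
time_s: 10.67
ee_pos: [0.4753, 0.3412, 0.0673]
eef_rot: [3.141, 0.001, 2.198]
force: [-4.3, -4.3, 6.4]
grip_width: 0.0252
```

```bash
python3 - <<'E'
from h import *
where(); plan((.475,.341,.0677),Rtool(36,0),lin=.0225);print(ctrl.get_obs()['force'])
E
```

```text
face h,t,y [-0.232, 0.3412, 0.415] tilt err deg 34.96 F.h 7.27 gw 0.0252 t 10.6667 world face [0.4754 0.3412 0.0056]
n 1 dist 0.0005 world d [-0.0003 -0.0002  0.0004] turn [ 0.02  0.03 -0.08] t 10.6667
xyz [-0.  -0.4 -0.4] a [ 0.02  0.03 -0.08]
[-4.32123332 -4.3134211   6.39041523]
```

It's down, with the force turned to +6 N. Opening slowly.

>>> {"method": "step_arm", "body": {"steps": [{"x":0,"y":0,"z":0,"ax":0,"ay":0,"az":0,"claw":0.03},{"x":0,"y":0,"z":0,"ax":0,"ay":0,"az":0,"claw":0.04},{"x":0,"y":0,"z":0,"ax":0,"ay":0,"az":0,"claw":0.06}]}}

```text
time_s: 10.92
ee_pos: [0.4764, 0.3419, 0.0689]
eef_rot: [3.137, 0.001, 2.198]
force: [-0.0, -0.9, -0.2]
grip_width: 0.0398
```

```bash
python3 - <<'E'
from h import *
where(); plan((.4754,.3412,.0677),Rtool(36,0),lin=.0225);print(ctrl.get_obs()['force'])
E
```

```text
face h,t,y [-0.2313, 0.343, 0.416] tilt err deg 34.8 F.h -0.27 gw 0.0398 t 10.9167 world face [0.4766 0.342  0.0072]
n 1 dist 0.0017 world d [-0.001  -0.0007 -0.0012] turn [ 0.24  0.05 -0.08] t 10.9167
xyz [-0.  -1.2  1.2] a [ 0.24  0.05 -0.08]
[-0.0239579  -0.94313218 -0.24125784]
```

>>> {"method": "step_arm", "body": {"steps": [{"x":0,"y":-0.001,"z":0,"ax":0.2,"ay":0,"az":0,"claw":0.094},{"x":0,"y":0,"z":0,"ax":0,"ay":0,"az":0,"claw":0.094},{"x":0,"y":0,"z":0,"ax":0,"ay":0,"az":0,"claw":0.094},{"x":0,"y":0,"z":0,"ax":0,"ay":0,"az":0,"claw":0.094},{"x":0,"y":0,"z":0,"ax":0,"ay":0,"az":0,"claw":0.094}]}}

```text
time_s: 11.33
ee_pos: [0.4761, 0.3417, 0.0698]
eef_rot: [3.139, 0.001, 2.198]
force: [-0.1, 0.3, -0.1]
grip_width: 0.073
```

```bash
python3 - <<'E'
from h import *
where(); plan((.4754,.3412,.22),Rtool(36,0),lin=.03);print(ctrl.get_obs()['force'])
E
```

```text
face h,t,y [-0.2304, 0.3432, 0.4157] tilt err deg 34.86 F.h 0.04 gw 0.073 t 11.3333 world face [0.4763 0.3418 0.0081]
n 5 dist 0.1502 world d [-0.0007 -0.0005  0.1502] turn [ 0.15  0.05 -0.08] t 11.3333
xyz [ -0.   -0.1 -30. ] a [ 0.03  0.01 -0.02]
xyz [ -0.   -0.1 -30. ] a [ 0.03  0.01 -0.02]
xyz [ -0.   -0.1 -30. ] a [ 0.03  0.01 -0.02]
xyz [ -0.   -0.1 -30. ] a [ 0.03  0.01 -0.02]
xyz [ -0.   -0.2 -30. ] a [ 0.03  0.01 -0.02]
[-0.10521505  0.30884789 -0.06029665]
```

>>> {"method": "step_arm", "body": {"steps": [{"x":0,"y":0,"z":-0.012,"ax":0,"ay":0,"az":0,"claw":0.094},{"x":0,"y":0,"z":-0.025,"ax":0,"ay":0,"az":0,"claw":0.094},{"x":0,"y":0,"z":-0.03,"ax":0,"ay":0,"az":0,"claw":0.094},{"x":0,"y":0,"z":-0.03,"ax":0,"ay":0,"az":0,"claw":0.094},{"x":0,"y":0,"z":-0.03,"ax":0,"ay":0,"az":0,"claw":0.094}]}}

```text
time_s: 11.75
ee_pos: [0.4733, 0.34, 0.1978]
eef_rot: [-3.132, 0.0, 2.198]
force: [1.0, -0.3, 0.2]
grip_width: 0.0937
```

>>> {"method": "step_arm", "body": {"steps": [{"x":0.02,"y":-0.03,"z":-0.01,"ax":0,"ay":0,"az":0,"claw":0.094},{"x":0.02,"y":-0.03,"z":0,"ax":0,"ay":0,"az":0,"claw":0.094},{"x":0.02,"y":-0.03,"z":0,"ax":0,"ay":0,"az":0,"claw":0.094},{"x":0,"y":0,"z":0,"ax":0,"ay":0,"az":0,"claw":0.094},{"x":0,"y":0,"z":0,"ax":0,"ay":0,"az":0,"claw":0.094}]}}

```text
time_s: 12.17
ee_pos: [0.3636, 0.3365, 0.2212]
eef_rot: [3.134, -0.0, 2.196]
force: [0.1, 0.6, -0.5]
grip_width: 0.0942
```

```bash
python3 - <<'E'
from h import *
print(ctrl.get_obs()['time_s'],ctrl.get_obs()['ee_pos'],ctrl.get_obs()['force'])
a=axes()
for n in("scene","top"):
    p,d=vision.camera(n); cv2.imwrite(f"pics/{n}6.png",p[:,:,::-1])
    c=cloud(n,d); hsv=cv2.cvtColor(p,cv2.COLOR_RGB2HSV); H_,T,Y=[c@v for v in a]
    blk=(hsv[...,2]<25)&(abs(T-.461)<.016)&(abs(Y-.1255)<.018)&(H_>-.245)&(H_<-.195)
    print(n,"head h",np.percentile(H_[blk],[5,50,90,97]).round(4),blk.sum())
    near=(np.hypot(c[...,0]-.476,c[...,1]-.341)<.06)
    g=c[near&(hsv[...,1]<90)&(hsv[...,2]>45)&(c[...,2]>.011)&(c[...,2]<.024)]; print("disc",np.median(g,0),cv2.minEnclosingCircle((g[:,:2]*1000).astype(np.float32)))
    for lo,hi in((.04,.08),(.09,.122),(.124,.14)):
        g=c[near&(c[...,2]>lo)&(c[...,2]<hi)]
        print("handle",lo,g.mean(0).round(4),g.min(0).round(3),g.max(0).round(3),len(g))
    # bystander motion: compare to first picture
    p0=np.load(n+"0p.npy"); df=cv2.absdiff(p,p0).max(2); cv2.imwrite(f"pics/{n}6d.png",df)
E
```

```text
12.1667 [0.36364568 0.33652185 0.2212418 ] [ 0.11169658  0.62072678 -0.52463311]
scene head h [-0.2345 -0.2309 -0.2288 -0.2282] 31
disc [0.48602454 0.33899142 0.01859183] ((475.2310485839844, 342.1156921386719), 33.569576263427734)
handle 0.04 [0.4834 0.3404 0.0605] [0.471 0.329 0.04 ] [0.488 0.354 0.08 ] 105
handle 0.09 [0.4837 0.3402 0.106 ] [0.473 0.328 0.091] [0.488 0.354 0.122] 92
handle 0.124 [0.4766 0.3408 0.1298] [0.462 0.328 0.125] [0.488 0.353 0.134] 73
top head h [-0.2365 -0.2297 -0.2267 -0.2257] 68
disc [0.46731627 0.33177028 0.01835118] ((473.1290588378906, 340.4940490722656), 33.0634651184082)
handle 0.04 [0.4707 0.3313 0.0588] [0.46  0.328 0.04 ] [0.484 0.337 0.077] 24
handle 0.09 [0.4705 0.3314 0.1048] [0.461 0.327 0.092] [0.484 0.342 0.12 ] 22
handle 0.124 [0.4735 0.3394 0.1295] [0.462 0.327 0.124] [0.485 0.351 0.138] 48
```

View pics/scene6.png

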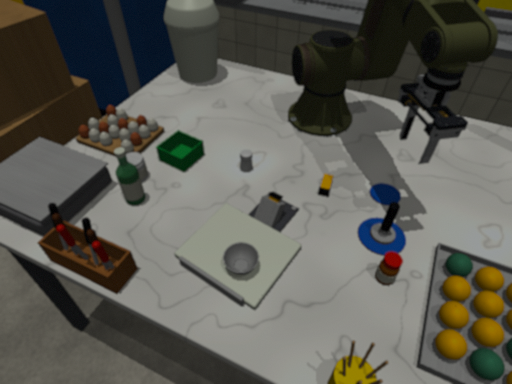

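View pics/scene6d.png

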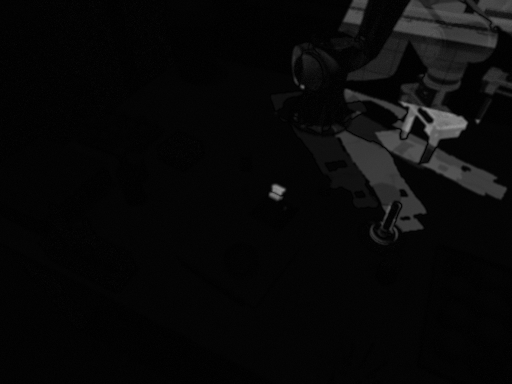

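View pics/top6.png

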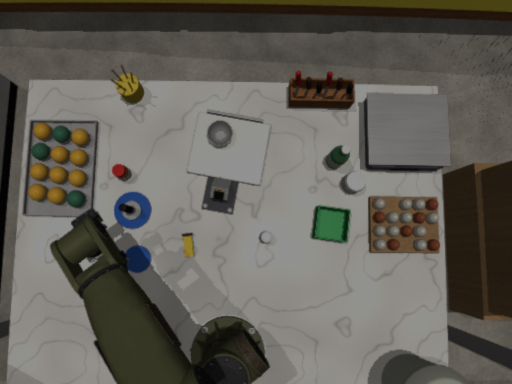

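The pounder stands upright at about (0.475, 0.341) on the large mat. In the difference image only the arm with its shadow, the wedge (277,190) and the pounder (385,230) have changed.

```bash
python3 - <<'E'
from h import *
print(ticket.hand_in())
E
```

```text
the job is handed in; nothing more can be done
None
```

The yellow wedge is fully home and the pounder is standing upright on the large blue mat again, released. I handed the job in at about 12.3 s.

- **Tapping:** I made three separate taps along the slot, lifting clear between them, with the face within about 0.3° of square. The first drove the wedge about 16 mm. The second ran into the hard stop, at about 80 N. The third, a gentler check, stopped dead at the same place at about 50 N.
- **Wedge at home:** In the scene camera the head dropped 23.4 mm and read the same before and after the third tap. My estimate of the home position, from the measured slot mouth, is about 1 mm deeper, which is within the calibration error.
- **Pounder:** The last pictures show it upright within 1–2 mm of the mat's centre. It slipped about 2.7 mm in the grip when the wedge hit the stop, so I corrected for that before setting it down.
- **Everything else:** Comparing the first and last scene pictures, only the arm and its shadow, the wedge and the pounder changed. The gripper never went near the wedge.
- **Disagreement:** The two cameras differ by about 2 mm on the head and pounder positions, in line with the stated calibration.

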